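Feel along the joint of a tile picture

ROBOT

A 7-joint arm with a two-finger parallel gripper is mounted at the origin on the work surface. World frame = base frame: x ahead of the robot, y to its left, z up, the work surface at z = 0. Lengths are in m, angles in rad, forces in N, time in s.
With the tool pointing down it reaches from about 0.4 to 0.85 m from the base axis. Payload 10.4 kg.
Tool frame: the origin (TCP) lies midway between the tips of the shut fingers; the grasp point (between the pads) lies 19 mm behind it; z points along the fingers, y is the direction in which the jaws open and shut (so a half turn about z gives the same grasp; the last joint's range is limited). The gripper opens to 85 mm and grips with 20 to 120 N. Pads are 22 mm wide; open, the fingers measure 114 mm over their backs; the gripper's body (76 mm by 85 mm) begins 54 mm behind the grasp point. The pads swing forward as they close: fully open they stand 13 mm farther back than shut.
Start: joints at [1.275, 0.332, -0.065, 1.46, 0.022, 1.35, -0.088], TCP at [0.168, -0.602, 0.231] pointing down, gripper open.
Joint ranges: [-2.6, 2.6], [-0.5, 2.12], [-1.47, 1.34], [0.16, 2.42], [-1.27, 4.41], [0.06, 2.06], [-2.6, 2.6]. Speed limits (rad/s): [2.22, 2.22, 2.79, 2.79, 3.14, 3.14, 3.14].

INTERFACE

Orientations are given as a 3x3 rotation matrix whose columns are the frame's x, y, z axes.
In Python, from bench import movep, line_to, move_j, move_gripper, wait, inverse_kinematics, snapshot, IKError, sign_off, read_time_s, read_qpos, read_joint_velocities, read_joint_torque, read_tool_pos, read_orientation, read_ft_force, read_moment, read_grip_width gives the robot as it stands. Calls block until the motion is done:
- movep(position, orientation): joint-space move of the TCP to a pose.
- line_to(position, frame=None, vel=0.15, force_limit=None): straight line of the TCP; frame=None keeps the orientation; vel is the mean speed in m/s. With force_limit (N) it stops when the force on the tool has changed by that much, and returns True; else False.
- move_j(angles): joint-space move.
- move_gripper(opening, newtons=None): finger opening in m; newtons is the grip in N (None keeps the last); returns when the fingers have stopped.
- wait(seconds).
- inverse_kinematics(position, orientation): joint angles nearest the present ones, or None.
- snapshot(name): name is "side" or "top"; returns a dict with "pixels" (480x640x3 uint8, blue, green, red), "intrinsics" (3x3 intrinsics, pixels), "position" and "rotation" of the camera in the world. Camera axes: x right, y down, z forward; pixel columns grow to the right and rows downward; lengths in m; the calibration is good to about 2 mm. A picture is of the moment at which its call begins. There is no depth.
A pose or a line that the arm cannot do raises IKError and nothing moves.
- sign_off(): hands the job in, once; it reports no verdict.
Readings, each from a call of its own:
- read_time_s(): time.
- read_qpos(): joint angles.
- read_joint_velocities(): joint speeds.
- read_joint_torque(): joint torques, N m.
- read_tool_pos(): TCP position.
- read_orientation(): TCP orientation.
- read_ft_force(): force on the tool from outside, world axes, zero at the start.
- read_moment(): the same for the moment, N m.
- read_grip_width(): finger opening in m.
Only numpy, scipy, OpenCV 4.12 (cv2) and the standard library are available. Lean on these libraries where they do the work, as an engineer would, in place of code of your own. Each camera call takes 0.05 s, during which the arm holds its last target. There are 200 camera calls.

TASK

Check the finished tile picture for lips by touch: starting at the robot's left-hand end of the long joint between its two rows of tiles, run the fingertips lightly along that joint, touching it all the way to the right-hand end, then lift clear. Keep to the joint and do not press hard. Nothing is picked up, and the picture, the things lying on it and the things round it stay where they are.

Things in the scene. Friction and masses are not known exactly. Their poses are not given: they have to be found in the camera images.
- panel: tile picture lying flat on grey foam: 2 rows of 3 white and blue tiles (140 mm, joints 3 mm with grey grout almost flush) on a board; 283 mm (x, across rows) by 426 mm (y, along rows, to the robot's left). Flat level face 40 mm above the bench. Origin on the bench under its middle, z up. Turned up to 0.25 rad. Pressed, it sinks 1 mm per 3 N and springs back; it cannot slide.
- joint_left (a point): left-hand end (the picture's +y edge) of the long straight joint between the two rows, at x = 0, y = +213 mm of the picture, on the tiled face: start here
- joint_line: the long straight joint itself: the grey grout line with the tile edges along it, a strip 30 mm wide and 426 mm long (its y) on the tiled face; origin at the middle of the joint, on the face; z up. It belongs to the picture and sinks with it
- joint_right (a point): right-hand end (the picture's -y edge) of the long joint, at x = 0, y = -213 mm of the picture, on the tiled face: finish here
- stone: dark rubbing stone, a block 50 (x) x 100 (y) x 25 mm high, loose on the tiled face beside the joint, no nearer than 30 mm to it; origin under its centre; leave alone
- pot: white plastic pot of touch-up glaze with a lid, 62 mm across, 38 mm high, loose on the tiled face on the other side of the joint, no nearer than 35 mm to it; origin under its centre; leave alone
- template: wooden cutting template with a block for a handle, 145 x 145 mm, 46 mm high, loose on the bench off the right-hand end of the picture; origin under its centre; leave alone
- batten: wooden batten 24 x 280 (y) x 20 mm high, loose on the tiled face along its far edge, parallel to the joint and about 125 mm from it; origin under its centre; leave alone
- mug: white mug, 76 mm across, 85 mm high, loose on the bench off the left-hand end of the picture; origin under its centre; leave alone
- tile: spare blue and white tile 140 x 140 x 10 mm, loose on the bench off the left-hand end of the picture; origin under its centre; leave alone
- brush: brush about 200 mm long, lying on the bench off the right-hand end of the picture; leave alone

How it is judged:
By the outcome, as a careful person would: the job done as asked, in the order asked, and still so for the second after the job is handed in, with the robot touching nothing.
It also fails if it takes over 50 s, if anything falls off the work surface, if the arm or the gripper's body presses on something with over 40 N, if the wrist force passes 120 N, or if a joint passes its speed limit or range.

## Working session

There is one attempt and no reset: what is moved stays moved. The work goes in short steps, each a Python script; the robot and the scene stay as the last script left them, time stands still between calls to the robot, and variables do not carry over. Pictures are saved under pics/ and viewed, about 8 in all and at most 12, crops included, and the job is handed in when it is done.

```bash
mkdir -p pics; python3 - <<'E'
from bench import *
import cv2,numpy as np
for n in("top","side"):
    s=snapshot(n);cv2.imwrite(f"pics/{n}0.png",s["pixels"]);np.savez(f"{n}0.npz",**s);print(n,s["intrinsics"].tolist(),s["position"],s["rotation"].tolist())
print(read_time_s(),read_tool_pos(),read_orientation(),read_ft_force())
E
```

```text
top [[543.65506875877, 0.0, 327.8850017075241], [0.0, 543.65506875877, 231.9234571723589], [0.0, 0.0, 1.0]] [0.281223   0.00765275 1.30665195] [[0.017833491966072135, -0.9826193351414053, 0.18477339843862384], [-0.9996488460892501, -0.013900284768424871, 0.02256028802536082], [-0.01959977236415214, -0.18511084325241214, -0.9825221751358358]]
side [[568.5833993330946, 0.0, 321.7572672583177], [0.0, 568.5833993330946, 242.06362657798852], [0.0, 0.0, 1.0]] [0.0801138  0.79356527 0.81596912] [[-0.8741299376751485, -0.30350770409988764, 0.37918323487735534], [-0.4856570550419101, 0.5555853177491106, -0.6748793815117181], [-0.0058375464074974254, -0.7740852848708822, -0.6330544169329404]]
0.1 [ 0.16827298 -0.6015736   0.23058897] [[ 9.63029083e-01  2.69397121e-01 -4.18849514e-04]
 [ 2.69397437e-01 -9.63028304e-01  1.22702655e-03]
 [-7.28065177e-05 -1.29449924e-03 -9.99999159e-01]] [-0.39669973 -0.1868842   0.20397425]
```

View pics/top0.png

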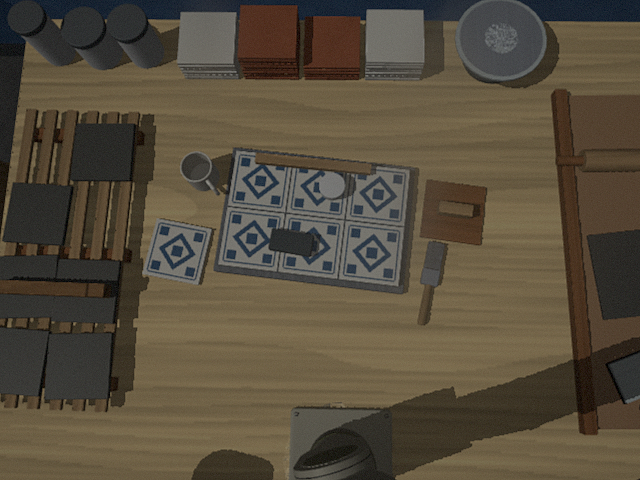

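View pics/side0.png

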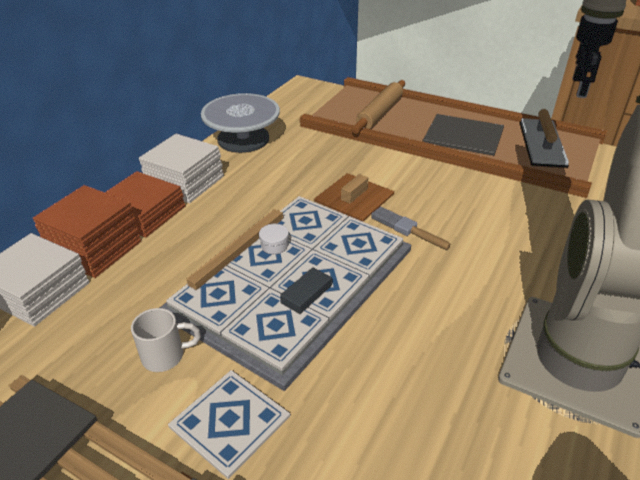

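The top view shows the picture with its corners near (235,150), (412,167), (404,290) and (217,270). The long joint runs from about (227,208) to (409,228), with the pot above it and the stone below. The side view shows the same layout. I'll measure the joint from the diamond centres of the four corner tiles in both views.

```bash
cat >h.py <<'E'
import numpy as np,cv2
def ray(s,u,v,z=.04):
    d=s["rotation"]@np.linalg.solve(s["intrinsics"],[u,v,1.]);p=s["position"];return p+d*(z-p[2])/d[2]
def proj(s,P):
    q=s["intrinsics"]@s["rotation"].T@(np.asarray(P)-s["position"]);return q[:2]/q[2]
E
python3 - <<'E'
from h import *
guess={"top":[(262,181),(379,194),(252,238),(372,253)],"side":[(218,293),(308,220),(277,325),(358,243)]} # far-left, far-right, near-left, near-right
tpl=np.array([[.0715,.143],[.0715,-.143],[-.0715,.143],[-.0715,-.143]])
for n in guess:
    s=dict(np.load(f"{n}0.npz"));im=s["pixels"].astype(int)
    m=((im[...,0]-im[...,2]>20)&(im[...,0]>40)).astype(np.uint8)*255
    cs=[c for c in cv2.findContours(m,cv2.RETR_EXTERNAL,cv2.CHAIN_APPROX_NONE)[0] if 150<cv2.contourArea(c)<3000]
    P=[]
    for g in guess[n]:
        c=min(cs,key=lambda c:np.hypot(*(np.array(cv2.minAreaRect(c)[0])-g)))
        h=np.array([ray(s,*p[0])[:2] for p in c]);w=cv2.minAreaRect((h*1000).astype(np.float32))
        P.append(np.array(w[0])/1000);print(n,g,cv2.minAreaRect(c)[0],w)
    P=np.array(P);ce=P.mean(0);H=(P-ce).T@tpl;a=np.arctan2(H[1,0]-H[0,1],H[0,0]+H[1,1])
    R=np.array([[np.cos(a),-np.sin(a)],[np.sin(a),np.cos(a)]])
    print("centre",ce,"yaw",a,"resid mm",((P-ce-tpl@R.T)*1e3).round(1).tolist(),"L",ce+R@[0,.213],"R",ce+R@[0,-.213])
    v=s["pixels"].copy();L,Rr=[proj(s,[*(ce+R@[0,y]),.04]) for y in(.213,-.213)]
    v=cv2.convertScaleAbs(v,alpha=1.5)
    for e in (L,Rr):cv2.circle(v,tuple(int(t*16) for t in e),3*16,(0,0,255),1,cv2.LINE_AA,4)
    x0,y0=(205,135) if n=="top" else (150,180)
    c=v[y0:y0+165,x0:x0+270] ;cv2.imwrite(f"pics/{n}1.png",cv2.resize(c,None,fx=2.9,fy=2.9,interpolation=cv2.INTER_CUBIC))
E
```

```text
top (262, 181) (260.280029296875, 180.54002380371094) ((643.6636352539062, 202.90866088867188), (63.425296783447266, 63.96459197998047), 38.96086883544922)
top (379, 194) (371.32928466796875, 252.53659057617188) ((471.5159606933594, -66.46170806884766), (63.769256591796875, 63.3962287902832), 38.99139404296875)
top (252, 238) (251.43341064453125, 238.3744659423828) ((501.45098876953125, 217.89852905273438), (63.737327575683594, 63.539306640625), 39.188804626464844)
top (372, 253) (371.32928466796875, 252.53659057617188) ((471.5159606933594, -66.46170806884766), (63.769256591796875, 63.3962287902832), 38.99139404296875)
centre [0.52203664 0.07197094] yaw -0.32361994546973205 resid mm [[8.4, 18.1], [-72.8, 19.9], [1.7, -12.4], [62.7, -25.6]] L [0.58977078 0.27391422] R [ 0.45430249 -0.12997233]
side (218, 293) (217.12310791015625, 293.4846496582031) ((646.3563232421875, 200.6591339111328), (64.48186492919922, 64.98393249511719), 38.83259963989258)
side (308, 220) (305.3226013183594, 219.9627685546875) ((616.8132934570312, -84.65838623046875), (65.11287689208984, 64.56632995605469), 38.9846305847168)
side (277, 325) (275.2499694824219, 324.75) ((504.0130615234375, 215.9625244140625), (65.36722564697266, 65.21615600585938), 39.17679977416992)
side (358, 243) (358.93865966796875, 242.96859741210938) ((474.2068176269531, -69.54544067382812), (64.76183319091797, 64.95195770263672), 39.35868453979492)
centre [0.56034737 0.06560446] yaw -0.10414642902170627 resid mm [[0.0, 0.3], [0.2, -0.6], [-0.1, 0.7], [-0.2, -0.4]] L [0.58249048 0.27745035] R [ 0.53820426 -0.14624144]
```

View pics/top1.png

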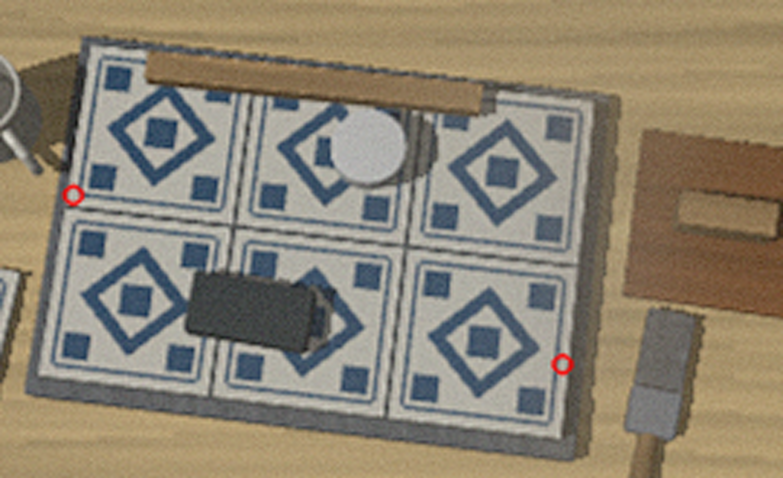

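The side fit is good: residuals under 1 mm, yaw −0.104. In the top view the far-right diamond was mismatched, which spoiled that fit, so its red circles are wrong. The other three top tiles agree with the side view, with a steady offset of (−2.7, +2.4) mm, which is the size of the calibration error. I'll average the two, giving centre (0.559, 0.067), and move to a hover with the fingers shut and the jaw axis along the joint.

```bash
cat >>h.py <<'E'
from bench import *
a=-0.104; C=np.array([.5590,.0668]); Y=np.array([-np.sin(a),np.cos(a)])
O=np.array([[Y[1],-Y[0],0],[-Y[0],-Y[1],0],[0,0,-1.]])
def P(y,z,dx=0): return np.array([*(C+Y*y+dx*np.array([Y[1],-Y[0]])),z])
E
python3 - <<'E'
from h import *
print(np.linalg.det(O),read_qpos(),inverse_kinematics(P(.209,.2),O),inverse_kinematics(P(-.209,.04),O))
move_gripper(0,20); print(read_grip_width(),read_time_s())
movep(P(.209,.2),O); line_to(P(.209,.065)); wait(.3)
print(read_time_s(),read_tool_pos(),P(.209,.065),read_ft_force())
t,s=snapshot("top"),snapshot("side");v=[]
for n,i in(("top",t),("side",s)):
    im=cv2.convertScaleAbs(i["pixels"],alpha=1.4);u=proj(i,read_tool_pos());print(n,u)
    x,y=int(u[0])-65,int(u[1])-90;v.append(cv2.resize(im[max(y,0):y+150,x:x+130],(390,450),interpolation=cv2.INTER_CUBIC))
cv2.imwrite("pics/hover.png",np.hstack(v))
E
```

```text
1.0 [ 1.27541057  0.33282765 -0.06467122  1.46084605  0.02160527  1.34991085
 -0.08851145] [ 0.09854498  0.52622482 -0.86230259  1.41853791  0.39913241  1.37770684
 -2.4469364 ] [ 0.58940294  0.41668287 -0.4920111   1.82228283  0.23547033  0.96056988
 -1.67773214]
-0.00019895717400284348 0.8667
5.6 [0.58094227 0.27470498 0.06548081] [0.58069684 0.27467075 0.065     ] [-0.25930513 -0.77301522  0.26007121]
top [227.19988509 202.94128707]
side [220.22887579 320.96177853]
```

View pics/hover.png

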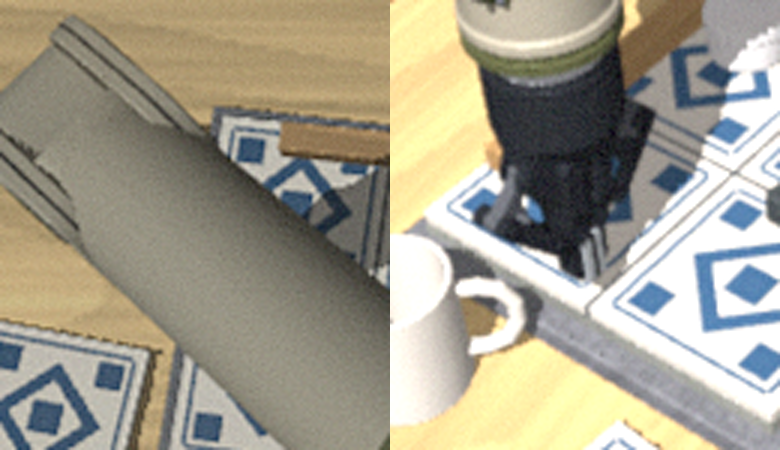

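Top view: the arm hides the joint. Side view: the shut fingertips are at crop (585,275), which matches the projected TCP, above the joint end at about (590,312). They're clear of the mug handle. Next I'll go down until light contact, then slide along with gentle force feedback.

```bash
python3 - <<'E'
from h import *
line_to(P(.209,.050),vel=.05); wait(.3)
f0=np.mean([(wait(.03),read_ft_force())[1] for _ in range(8)],0)
hit=line_to(P(.209,.034),vel=.008,force_limit=2.5); p=read_tool_pos(); wait(.1)
F=lambda:(read_ft_force()-f0)
print(hit,p,F(),read_time_s())
if not hit or abs(p[2]-.04)>.005: line_to(P(.209,.08)); raise SystemExit("bad contact")
z=p[2]; log=[]
for y in np.linspace(.209,-.210,22)[1:]:
    if line_to(P(y,z),vel=.04,force_limit=12): print("stop",y,F()); break
    f=np.mean([(wait(.02),F())[1] for _ in range(3)],0); q=read_tool_pos()
    log.append((y,z,q[2],*f)); z-=np.clip((3.0-f[2])*.00015,-.0005,.0005)
for r in log: print(np.round(r,4).tolist())
print(read_time_s(),read_tool_pos(),P(-.210,z))
np.save("f0.npy",f0)
E
```

```text
True [0.58069675 0.27467086 0.0394712 ] [ 0.88689103 -0.21973215  2.70927458] 8.0667
[0.189, 0.0395, 0.0393, -0.1373, -1.8208, 3.265]
[0.1691, 0.0395, 0.0394, -0.5206, -2.1261, 2.9837]
[0.1491, 0.0395, 0.0394, 0.1814, -2.2535, 2.8512]
[0.1292, 0.0395, 0.0394, 0.3139, -2.1531, 3.0529]
[0.1092, 0.0395, 0.0394, -0.2205, -2.06, 2.8271]
[0.0893, 0.0395, 0.0394, -0.6437, -1.7934, 2.8735]
[0.0693, 0.0394, 0.0394, -0.6762, -1.3823, 3.1366]
[0.0494, 0.0395, 0.0394, -0.5143, -1.4669, 2.531]
[0.0294, 0.0394, 0.0394, 0.0283, -1.762, 3.1331]
[0.0095, 0.0394, 0.0394, -0.2919, -1.7559, 2.7795]
[-0.0105, 0.0394, 0.0394, 0.0666, -2.6119, 2.9916]
[-0.0304, 0.0394, 0.0393, -0.4842, -2.1372, 3.2356]
[-0.0504, 0.0394, 0.0394, -0.1511, -1.5768, 2.7789]
[-0.0703, 0.0394, 0.0394, -0.0967, -1.444, 3.2861]
[-0.0903, 0.0394, 0.0394, -0.3853, -1.8737, 2.7354]
[-0.1102, 0.0394, 0.0394, -0.659, -0.8138, 2.5529]
[-0.1302, 0.0393, 0.0393, 0.0483, -1.7237, 3.0068]
[-0.1501, 0.0393, 0.0393, -0.4825, -1.9812, 3.5212]
[-0.1701, 0.0394, 0.0394, -0.5603, -1.6328, 2.9311]
[-0.19, 0.0394, 0.0394, -0.4639, -1.1011, 2.8842]
[-0.21, 0.0394, 0.0394, -0.2144, -1.4651, 2.7758]
22.7583 [ 0.53709246 -0.14270927  0.03937503] [ 0.53719935 -0.14206534  0.03934116]
```

Contact held at about 3 N all along the joint. I'll take one look at the finish point before lifting.

```bash
python3 - <<'E'
from h import *
def crop(n,k):
    i=snapshot(n);im=cv2.convertScaleAbs(i["pixels"],alpha=1.4);u=proj(i,P(-.21,.04));x,y=int(u[0])-65,int(u[1])-90
    return cv2.resize(im[y:y+150,x:x+130],(390,450),interpolation=cv2.INTER_CUBIC)
a=crop("side",0)
line_to(P(-.210,.15),vel=.1); wait(.5)
i=snapshot("side");b=cv2.convertScaleAbs(i["pixels"],alpha=1.4)[150:400,130:420]
cv2.imwrite("pics/end.png",np.hstack([a,cv2.resize(b,(390,450))]))
s0=np.load("side0.npz")["pixels"]
d=cv2.absdiff(s0,i["pixels"]).max(2)
for nm,(x,y) in dict(mug=(158,340),tile=(230,420),stone=(306,290),batten=(220,255),pot=(274,238),brush=(440,240)).items(): print(nm,np.mean(d[y-15:y+15,x-25:x+25]>40))
print(read_time_s(),read_tool_pos(),read_ft_force()-np.load("f0.npy"))
E
```

```text
mug 0.0
tile 0.0
stone 0.0
batten 0.0
pot 0.0
brush 0.0
24.6167 [ 0.53720688 -0.14205012  0.1499858 ] [-0.31130812 -0.68569561  0.10234597]
```

View pics/end.png

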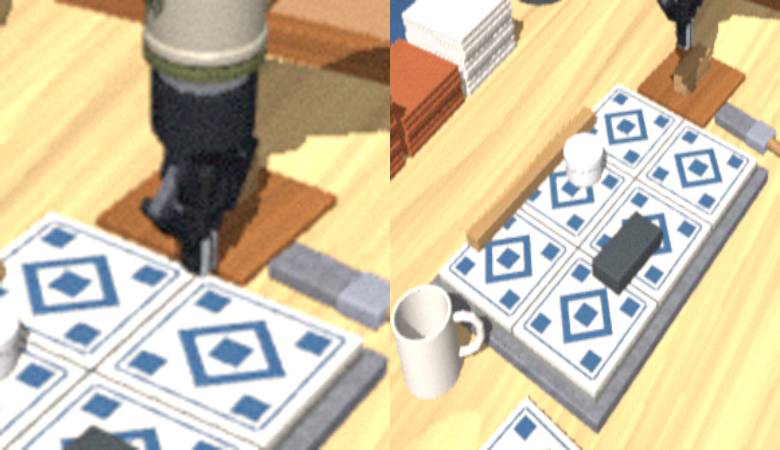

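Left: the tips are on the joint's right-hand end at crop (203,272). Right: the tool is lifted clear and everything is where it was. I'm handing in.

```bash
python3 -c "
from bench import *
sign_off();print(read_time_s())"
```

```text
the job is handed in; nothing more can be done
the job is handed in; nothing more can be done
```

I ran the shut fingertips along the long joint from its left-hand end to its right-hand end, lifted clear to z = 0.15 m and handed the job in at about 25 s.

- **Contact:** the tips touched down at z = 39.5 mm, against 40 mm given for the face. I read the force every 20 mm, and the push stayed between 2.5 and 3.5 N with no lost contact. No lip showed up: height stayed within about 0.1 mm and the force had no jump.
- **Ends of the run:** the path went from 209 mm to −210 mm along the joint, 3–4 mm short of each ±213 mm end by TCP position. I relied on the width of the fingertips to cover the rest. The side picture taken before lifting shows the tips on the joint's right-hand end.
- **Nothing moved:** a before/after comparison of the side view showed no change at the mug, spare tile, stone, batten, pot or brush. The template I checked only by eye in the last picture, and it looked unmoved.
- **Disagreements:** the two cameras differed by about 2.7 mm in x and 2.4 mm in y, so I used the average. The first fit in the top view mismatched one tile. I dropped that fit and used the three tiles it had found correctly.

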